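# Shut the scanner lid and hold its feeder cover open for cleaning

## Robot

A 6-joint arm with a two-finger parallel gripper is mounted at the origin on the work surface. World frame = base frame: x ahead of the robot, y to its left, z up, the work surface at z = 0. Lengths are in m, angles in rad, forces in N, time in s.
With the tool pointing down it reaches from about 0.425 to 1.125 m from the base axis. Payload 14.9 kg.
Tool frame: the origin (TCP) lies at the very end of the fingers, on their centre line; the grasp point (between the pads) lies 19 mm behind it; z points along the fingers, x is the direction in which the jaws open and shut, and the axes are right-handed (so a half turn about z gives the same grasp; the last joint's range is limited). The gripper opens to 91 mm and grips with 3 to 60 N. Pads are 32 mm wide; open, the fingers measure 118 mm over their backs; the gripper's body (76 mm by 178 mm) begins 60 mm behind the grasp point.
Start: joints at [-1.219, 0.379, 1.734, -0, 1.028, -0.033], TCP at [0.263, -0.649, 0.214] pointing down, gripper open.
Joint ranges: [-2.77, 2.77], [-0.74, 2.19], [0, 2.66], [-1.06, 4.2], [0.31, 2.87], [-3.08, 3.08]. Speed limits (rad/s): [1.89, 1.89, 2.39, 3.14, 3.14, 3.14].

## Interface

Orientations are given as a unit quaternion [x, y, z, w].
In Python, from station import telemetry, optics, bot gives the robot as it stands.
- The arm moves only by the tool carry_out, never from a script. Its arguments are lists of equal length, an entry for each row: "linear": the shift along the tool's x, y, z in m, a list of three; "roll": the turn about the tool's z in degrees; "jaw": the opening, from 0 (shut) to 1 (fully open). In form: {"linear": [[tx, ty, tz], ...], "roll": [roll, ...], "jaw": [jaw, ...]}. A call has exactly 8 rows; each row shifts and turns the commanded pose from where the row before left it, along the tool's axes as they then stand; what a row does not reach is not made up. A row lasts 1/8 s, in which the tool goes at most 62.5 mm and 10.7 degrees, less where a joint would pass 70% of its speed; a pose out of reach is approached as far as the arm can. A call is refused whole if a number of a shift passes 0.0625 or a number of a turn 10.7, either way. A call with a gripper value outside its range is refused whole. The fingers move at their own pace and stop on an object; "force" is the grip in N (left out, the last holds). Time passes only in rows, so rows that do not move let the fingers close, or fill a call up. It gives the time, the measured TCP pose, the force and the opening at its end, in the units of the state.
- telemetry.sense(): the state, without advancing time (a new reading comes with each control period).
- optics.grab_frame(name): name is "scene" or "top" or "wrist"; returns a dict with "color" (400x640x3 uint8, red, green, blue), "fx", "fy", "cx", "cy" (pixels), "R" (3x3) and "t" (3): a world point X has camera coordinates R X + t. Camera axes: x right, y down, z forward; pixel columns grow to the right and rows downward; lengths in m; the calibration is good to about 2 mm. The wrist camera is an equidistant fisheye: a pixel r from the principal point sees the ray r / f radians off the axis. A picture is of the moment at which its call begins. There is no depth.
- bot.job_done(): hands the job in, once; it reports no verdict.
The state is a dict: "time": time; "qpos": joint angles; "qd": joint speeds; "joint_torque": joint torques, N m; "ee_pos": TCP position; "ee_rot": TCP orientation; "ft_force": force on the tool from outside, world axes, zero at the start; "ft_torque": the same for the moment, N m; "finger_gap": opening from 0.0 (shut) to 1.0 (fully open).
Only numpy, scipy, OpenCV 4.12 (cv2) and the standard library are available. Lean on these libraries where they do the work, as an engineer would, in place of code of your own. Each camera call takes 0.05 s, during which the arm holds its last target. There are 200 camera calls.

## Task

The lid of the desk scanner has been left partly up: press it down until its catch holds it fully shut, without slamming it. Then lift the document feeder's cover (the flap with the green grip) alone, leaving the lid under it fully shut, and finish still holding the cover up at about 45 degrees so that I can clean the rollers (it falls shut if you let go). Leave the other things on the desk where they are.

Things in the scene. Friction and masses are not known exactly. Their poses are not given: they have to be found in the camera images.
- scanner: Light grey flatbed scanner, document feeder in its lid, fixed; bed 335 (x) x 445 (y) x 78 mm, dark control panel to 212 mm ahead. Origin: centre of the underside; front faces its -x, hinge at +x, feeder on +y, sloping paper tray on -y. Lid shut: feeder top 161 mm high, top of the green grip 189, tray rises from the feeder to about 210 at its outer edge.
- lid_hinge (a point): Middle of the lid's hinge axis, fixed at the scanner's rear, (160, 0, 85) mm in its frame; axes are the scanner's. The lid opens by turning + about y: it lies to -x of the hinge and its front edge, 335 mm away, goes up. 'Lid frame' below: origin here, axes turned with the lid.
- lid (a joint): Opening angle of the lid, rad: 0 fully shut, grows as its front rises, to 1.0. Balanced stiff hinge: stays where left; 0.5 to 4 N at lid_press push it down. In the last 0.05 rad a sprung roller catch resists; 6 to 15 N in all carry the lid past it, then the roller pulls it to 0 and holds it. The lid carries the feeder and its cover.
- lid_press (a point): A flat place to press on: top of the fixed light grey housing in front of the feeder cover, 37 mm deep (x) and 176 mm wide (y; its middle is 34 mm to +y of this point). At (-296.5, 100, 76) mm in the lid frame; axes turn with the lid, z is the surface normal.
- cover_hinge (a point): Middle of the feeder cover's hinge axis, at the feeder's outer (+y) end, carried by the lid; (-168, 205, 70) mm in the lid frame, with the lid's axes. The hinge axis is its x; the cover reaches from here towards -y.
- cover (a joint): Opening angle of the feeder cover relative to the lid, rad: 0 shut, grows as its free edge (towards the tray, -y) rises, stop at 1.2. 0.2 kg, moves easily (about 1 N at the grip, no catch) and falls shut when let go from any angle.
- cover_grip (a point): Centre of the green grip standing on the feeder cover's free edge: block 42 mm (x) x 12 mm (y) x 28 mm high, foot on the flat top of the cover (212 x 145 mm), clear for 60 mm along x either way. At (0, -137, 20) mm from cover_hinge in axes that turn with the cover; so do its own axes.
- pencil_cup: Black pencil cup, 76 mm across, 100 mm high (pencils to 160 mm), close to the scanner's +y side; origin at the centre of its underside. Not to be disturbed.
- stapler: Red and black stapler, 150 x 36 x 56 mm, beside the scanner's +y side, near its front; origin under its centre. Not to be disturbed.
- tape_dispenser: Black tape dispenser, 150 x 55 x 89 mm; origin under its centre. Not to be disturbed.
- date_stamp: Blue and black date stamp, 62 x 42 x 80 mm; origin under its centre. Not to be disturbed.
- mug: Blue mug, 82 mm across, 95 mm high, handle at its +y; origin under its centre. Not to be disturbed.
- book_large: Large blue hardback lying flat, 150 x 210 x 38 mm; origin under its centre. Not to be disturbed.
- book_small: Red hardback lying on the large one, 120 x 170 x 26 mm; origin under its centre. Not to be disturbed.

How it is judged:
By the outcome, as a careful person would: the job done as asked, in the order asked, and still so for the second after the job is handed in, while the arm keeps its last pose, push and grip.
It also fails if it takes over 54 s, if anything falls off the work surface, if the arm or the gripper's body presses on something with over 40 N, if the wrist force passes 120 N, or if a joint passes its speed limit or range.

## Working session

There is one attempt and no reset: what is moved stays moved. The work goes in short steps, Python scripts to look and compute and a tool call to move; the robot and the scene stay as the last step left them, time stands still between calls to the robot, and variables do not carry over. Pictures are saved under pics/ and viewed, about 8 in all and at most 12, crops included, and the job is handed in when it is done.

Besides the shell and the picture viewer there is one more tool, called after "Request:" as name(argument=value, ...) on one line, values as JSON. carry_out: Moves the arm, as the interface text tells. Its arguments: {"type":"object","properties":{"linear":{"type":"array"},"roll":{"type":"array"},"jaw":{"type":"array"},"force":{"type":"number"}},"required":["linear","roll","jaw"]}

```bash
ls; mkdir -p pics; python3 - <<'E'
from station import telemetry, optics
import cv2,numpy as np,json
s=telemetry.sense();print({k:np.round(v,3).tolist() for k,v in s.items()})
for n in("scene","top"):
    f=optics.grab_frame(n);cv2.imwrite(f"pics/{n}0.png",f["color"][...,::-1]);np.savez(f"{n}0.npz",**f)
    print(n,f["fx"],f["cx"],f["cy"],np.round(f["R"],3).tolist(),np.round(f["t"],3))
E
```

```text
pics
{'time': 0.0, 'qpos': [-1.219, 0.379, 1.735, -0.0, 1.029, -0.033], 'qd': [-0.0, 0.002, -0.001, -0.001, -0.001, 0.0], 'joint_torque': [-0.004, -76.372, -43.437, 0.065, 0.042, -0.0], 'ee_pos': [0.263, -0.648, 0.213], 'ee_rot': [0.829, -0.559, -0.0, -0.0], 'ft_force': [0.102, 0.636, 0.105], 'ft_torque': [0.043, -0.003, -0.001], 'finger_gap': 1.003}
scene 364.96420468058324 324.0837866013764 202.3748137247842 [[0.569, 0.823, 0.009], [0.671, -0.457, -0.584], [-0.476, 0.338, -0.812]] [-0.327 -0.326  1.498]
top 423.24152456960826 314.6332440350325 199.25433816096717 [[0.028, -1.0, -0.008], [-0.989, -0.027, -0.146], [0.145, 0.012, -0.989]] [-0.025  0.615  1.677]
```

View pics/scene0.png

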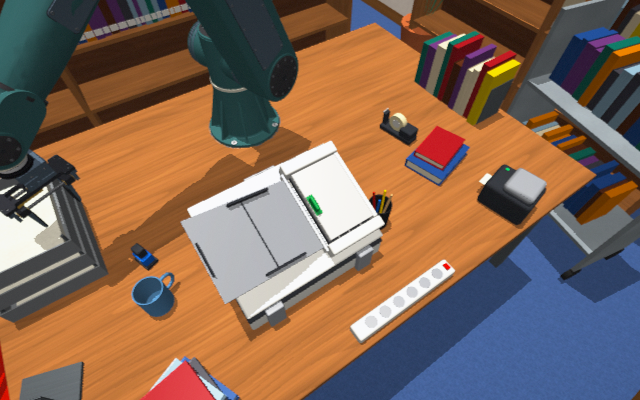

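View pics/top0.png

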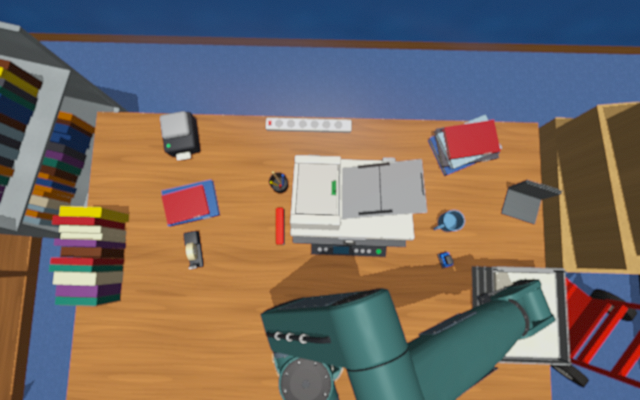

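The scene view shows the scanner at about (285,230) with the green grip near (314,204). The top view shows the scanner over x 291–415, y 157–255, and the grip near (333,187). I'll enlarge both.

```bash
cat > h.py <<'E'
import numpy as np,cv2
def load(n): return dict(np.load(n))
def ray(f,u,v,fish=False):
    x,y=(u-f["cx"])/f["fx"],(v-f["cy"])/f["fy"]
    if fish:
        r=np.hypot(x,y); d=np.array([x/r*np.sin(r),y/r*np.sin(r),np.cos(r)])
    else: d=np.array([x,y,1.])
    d=f["R"].T@d; return -f["R"].T@f["t"],d/np.linalg.norm(d)
def onz(f,u,v,z,fish=False):
    o,d=ray(f,u,v,fish); return o+d*(z-o[2])/d[2]
def tri(*rs):
    A=sum(np.eye(3)-np.outer(d,d) for o,d in rs); b=sum((np.eye(3)-np.outer(d,d))@o for o,d in rs)
    p=np.linalg.solve(A,b); return p,[np.linalg.norm(np.cross(p-o,d)) for o,d in rs]
def proj(f,X):
    c=f["R"]@np.asarray(X)+f["t"]; return np.array([f["fx"]*c[0]/c[2]+f["cx"],f["fy"]*c[1]/c[2]+f["cy"]])
def green(im):
    h=cv2.cvtColor(im,cv2.COLOR_RGB2HSV); m=cv2.inRange(h,(50,150,60),(80,255,255))
    n,l,s,c=cv2.connectedComponentsWithStats(m); return [(s[i].tolist(),c[i].round(2).tolist()) for i in range(1,n) if s[i][4]>8]
E
python3 - <<'E'
from h import *
s,t=load("scene0.npz"),load("top0.npz")
print(green(s["color"]),green(t["color"]))
a=cv2.resize(s["color"][135:330,175:400],None,fx=3.5,fy=3.5,interpolation=cv2.INTER_CUBIC)[:600]
b=cv2.resize(t["color"][145:265,260:440],None,fx=4.4,fy=4.4,interpolation=cv2.INTER_CUBIC)
cv2.imwrite("pics/c1.png",a[...,::-1][:600,:800]);cv2.imwrite("pics/c2.png",b[...,::-1][:600,:800])
E
```

```text
[([505, 168, 5, 3, 10], [507.1, 168.9]), ([307, 195, 15, 20, 120], [313.84, 204.52])] [([333, 182, 2, 12, 23], [333.52, 187.74]), ([376, 249, 5, 5, 21], [378.0, 251.0])]
```

View pics/c1.png

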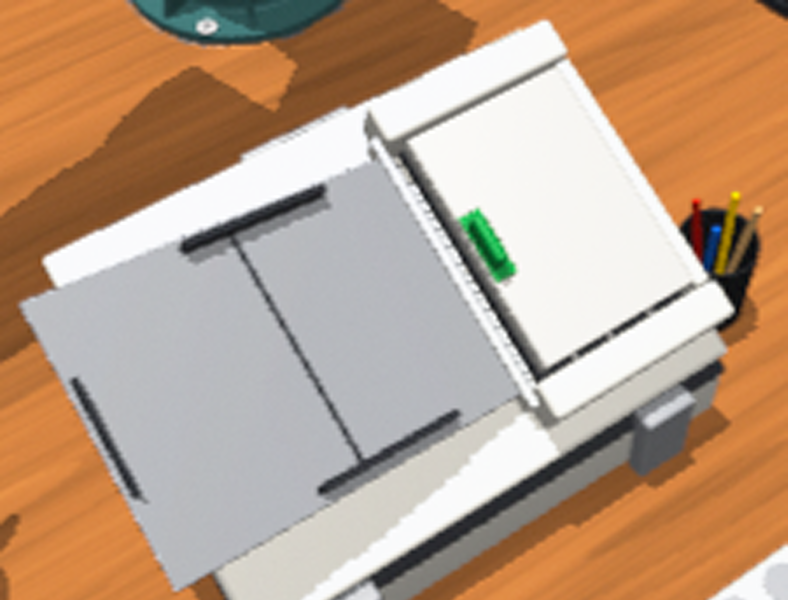

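View pics/c2.png

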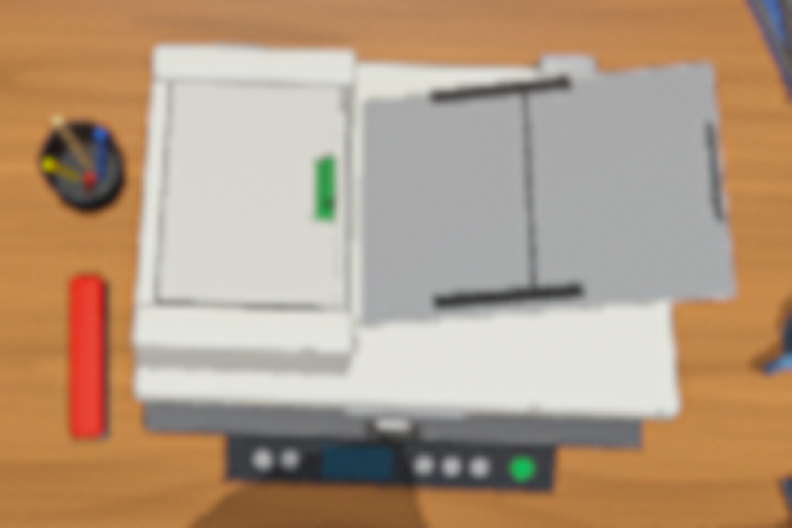

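The crops show the front facing the robot. In the enlarged top view the front housing's top edge runs (135,345)–(350,352) and the bed's foot (145,430)–(640,445). In the scene crop the housing's front top corners are (548,22) and (368,110).

```bash
python3 - <<'E'
from h import *
s,t=load("scene0.npz"),load("top0.npz")
S=lambda u,v:ray(s,175+u/3.5,135+v/3.5); T=lambda u,v:ray(t,260+u/4.4,145+v/4.4)
def TZ(u,v,z): return onz(t,260+u/4.4,145+v/4.4,z)
G,e=tri(ray(s,313.84,204.52),ray(t,333.7,187.7));print("grip",G.round(4),e)
A,e=tri(S(548,22),T(135,345));print("front+y",A.round(4),e)
B,e=tri(S(368,112),T(350,352));print("front-y",B.round(4),e,np.linalg.norm(A-B),np.degrees(np.arctan2(-(A-B)[0],(A-B)[1])))
a,b=TZ(145,430,0),TZ(640,445,0);print("bed foot",a,b,np.linalg.norm(a-b),np.degrees(np.arctan2(-(a-b)[0],(a-b)[1])))
for P in((155,47),(355,52)):print("housing rear",TZ(*P,.161))
C,e=tri(S(733,300),T(155,47));print("rear+y",C,e)
C,e=tri(S(548,410),T(355,52));print("rear-y",C,e)
E
```

```text
grip [ 0.6345 -0.0784  0.2214] [np.float64(0.0008723910750306674), np.float64(0.0008723910750306276)]
front+y [0.497  0.0737 0.2617] [np.float64(0.0033804315694528943), np.float64(0.0033804315694528427)]
front-y [ 0.4956 -0.0997  0.2575] [np.float64(0.002016799478802837), np.float64(0.0020167994788028)] 0.1734704175040467 -0.46578529047042594
bed foot [0.43881216 0.07617941 0.        ] [ 0.43775941 -0.38583778  0.        ] 0.46201838747652424 -0.13055364756704368
housing rear [0.76587826 0.06963669 0.161     ]
housing rear [ 0.76597403 -0.1053781   0.161     ]
rear+y [0.76329901 0.07012802 0.17539285] [np.float64(0.001709225037704015), np.float64(0.0017092250377039836)]
rear-y [ 0.76169097 -0.10569011  0.17560201] [np.float64(0.0011704272808264267), np.float64(0.0011704272808264603)]
```

Request:
carry_out(linear=[[0,0,-0.02],[0,0,-0.02],[0,0,-0.02],[0,0,-0.02],[0,0,-0.02],[0,0,-0.02],[0,0,-0.02],[0,0,-0.02]], roll=[-8.4,-8.4,-8.4,-8.4,-8.4,-8.4,-8.4,-8.4], jaw=[0,0,0,0,0,0,0,0], force=15)

```text
time: 1.1
ee_pos: [0.2627, -0.6486, 0.3742]
ee_rot: [1.0, -0.004, -0.0, -0.0]
ft_force: [0.5, -0.0, -0.7]
finger_gap: 0.156
```

Request:
carry_out(linear=[[0.02,-0.05,0],[0.02,-0.05,0],[0.02,-0.05,0],[0.02,-0.05,0],[0.02,-0.05,0],[0.02,-0.05,0],[0.02,-0.05,0],[0.02,-0.05,0]], roll=[0,0,0,0,0,0,0,0], jaw=[0,0,0,0,0,0,0,0])

```text
time: 2.1
ee_pos: [0.4282, -0.2493, 0.3738]
ee_rot: [1.0, -0.007, -0.0, -0.0]
ft_force: [0.2, -0.3, -0.4]
finger_gap: 0.005
```

Request:
carry_out(linear=[[0.01,-0.025,0.005],[0.01,-0.025,0.005],[0.01,-0.025,0.005],[0.01,-0.025,0.005],[0.01,-0.025,0.005],[0.01,-0.025,0.005],[0.01,-0.025,0.005],[0.01,-0.025,0.005]], roll=[0,0,0,0,0,0,0,0], jaw=[0,0,0,0,0,0,0,0])

```text
time: 3.1
ee_pos: [0.5107, -0.0511, 0.3336]
ee_rot: [1.0, -0.007, -0.0, -0.0]
ft_force: [-0.1, 0.4, 0.5]
finger_gap: 0.009
```

```bash
python3 - <<'E'
from station import telemetry, optics
from h import *
s=telemetry.sense();print(s["time"],s["ee_pos"],s["ft_force"],s["qpos"])
f=optics.grab_frame("wrist");np.savez("w1.npz",**f);cv2.imwrite("pics/w1.png",f["color"][...,::-1]);print(f["fx"],f["cx"],f["cy"],f["R"].round(2).tolist(),(-f["R"].T@f["t"]).round(3))
E
```

```text
3.1 [ 0.5107097  -0.05113185  0.33355094] [-0.06523893  0.4110286   0.48686036] [-1.45211754e-01 -5.63945396e-02  2.01318685e+00  2.80568051e-05
  1.18517948e+00 -1.32097710e-01]
309.70691628693146 318.48539114441184 197.02204180102422 [[1.0, -0.01, -0.0], [-0.01, -0.97, 0.26], [-0.0, -0.26, -0.97]] [0.512 0.02  0.504]
```

View pics/w1.png

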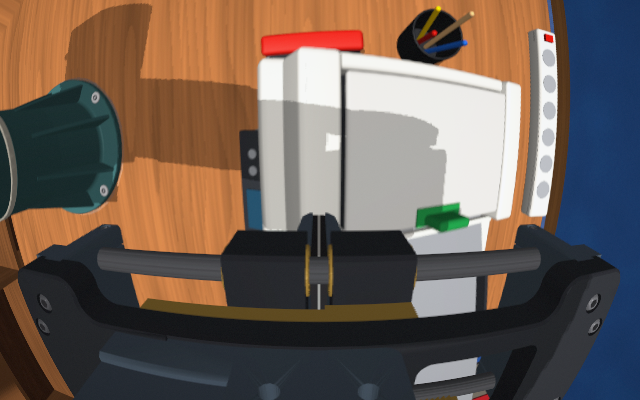

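The wrist view shows the fingertips at about (318,220). The housing strip lies between columns 297 and 341 at row 150, with the cover's dark gap at 343 and the green grip near (440,217).

```bash
python3 - <<'E'
from h import *
f=load("w1.npz");g=cv2.cvtColor(f["color"],cv2.COLOR_RGB2GRAY)
print(g[200,250:350].tolist())
for u,v in((299,50),(290,150),(297,150),(288,200),(343,150),(343,200),(341,65)):
    print(u,v,onz(f,u,v,.25,True).round(4))
E
```

```text
[73, 73, 72, 72, 73, 73, 73, 73, 72, 72, 75, 113, 133, 149, 167, 179, 186, 188, 189, 191, 193, 193, 193, 193, 194, 193, 193, 194, 193, 193, 194, 194, 194, 193, 183, 141, 127, 124, 125, 125, 126, 127, 128, 129, 130, 130, 129, 130, 135, 147, 165, 180, 187, 188, 190, 191, 193, 193, 192, 192, 193, 192, 192, 193, 192, 192, 191, 191, 190, 191, 191, 191, 191, 190, 190, 190, 189, 190, 190, 189, 190, 189, 190, 189, 190, 188, 189, 185, 174, 151, 110, 37, 28, 33, 78, 119, 148, 164, 170, 172]
299 50 [0.4972 0.0762 0.25  ]
290 150 [ 0.4885 -0.0068  0.25  ]
297 150 [ 0.4942 -0.0069  0.25  ]
288 200 [ 0.4854 -0.0495  0.25  ]
343 150 [ 0.5322 -0.0074  0.25  ]
343 200 [ 0.5323 -0.0501  0.25  ]
341 65 [0.531  0.0631 0.25  ]
```

Request:
carry_out(linear=[[0.001,0,0.012],[0.001,0,0.012],[0,0,0.012],[0,0,0.012],[0,0,0.01],[0,0,0.006],[0,0,0.004],[0,0,0.002]], roll=[0,0,0,0,0,0,0,0], jaw=[0,0,0,0,0,0,0,0])

```text
time: 4.15
ee_pos: [0.5128, -0.0521, 0.2641]
ee_rot: [1.0, -0.007, 0.0, 0.0]
ft_force: [-1.7, 0.4, 3.1]
finger_gap: 0.002
```

Request:
carry_out(linear=[[0,0,0.002],[0,0,0.002],[0,0,0.002],[-0.001,0,0.002],[-0.001,0,0.002],[-0.001,0,0.002],[-0.001,0,0.002],[-0.001,0,0.002]], roll=[0,0,0,0,0,0,0,0], jaw=[0,0,0,0,0,0,0,0])

```text
time: 5.15
ee_pos: [0.5075, -0.052, 0.2478]
ee_rot: [1.0, -0.007, -0.0, 0.0]
ft_force: [-1.7, -0.6, 3.7]
finger_gap: 0.005
```

Request:
carry_out(linear=[[-0.0015,0,0.003],[-0.0015,0,0.003],[-0.0015,0,0.003],[-0.0015,0,0.003],[-0.0015,0,0.003],[-0.0015,0,0.003],[-0.0015,0,0.003],[-0.0015,0,0.003]], roll=[0,0,0,0,0,0,0,0], jaw=[0,0,0,0,0,0,0,0])

```text
time: 6.15
ee_pos: [0.4955, -0.0518, 0.2237]
ee_rot: [1.0, -0.007, -0.0, -0.0]
ft_force: [-2.1, -0.2, 3.1]
finger_gap: 0.001
```

Request:
carry_out(linear=[[-0.001,0,0.003],[-0.001,0,0.003],[-0.001,0,0.003],[-0.001,0,0.003],[-0.001,0,0.003],[-0.001,0,0.003],[-0.001,0,0.003],[-0.001,0,0.003]], roll=[0,0,0,0,0,0,0,0], jaw=[0,0,0,0,0,0,0,0])

```text
time: 7.15
ee_pos: [0.4875, -0.0517, 0.1997]
ee_rot: [1.0, -0.007, -0.0, -0.0]
ft_force: [-2.1, -1.2, 2.4]
finger_gap: 0.002
```

Request:
carry_out(linear=[[-0.001,0,0.002],[-0.001,0,0.002],[-0.001,0,0.002],[-0.001,0,0.002],[-0.001,0,0.002],[-0.001,0,0.002],[-0.001,0,0.002],[-0.001,0,0.002]], roll=[0,0,0,0,0,0,0,0], jaw=[0,0,0,0,0,0,0,0])

```text
time: 8.15
ee_pos: [0.4795, -0.0516, 0.1838]
ee_rot: [1.0, -0.007, -0.0, 0.0]
ft_force: [2.2, 0.3, 1.4]
finger_gap: 0.01
```

Request:
carry_out(linear=[[-0.0005,0,0.0013],[-0.0005,0,0.0013],[-0.0005,0,0.0013],[-0.0005,0,0.0013],[-0.0005,0,0.001],[-0.0005,0,0.001],[-0.0005,0,0.001],[-0.0005,0,0.001]], roll=[0,0,0,0,0,0,0,0], jaw=[0,0,0,0,0,0,0,0])

```text
time: 9.15
ee_pos: [0.4756, -0.0515, 0.1747]
ee_rot: [1.0, -0.007, 0.0, -0.0]
ft_force: [1.5, 1.0, 1.4]
finger_gap: 0.006
```

Request:
carry_out(linear=[[0,0,0.001],[0,0,0.001],[0,0,0.001],[0,0,0.001],[0,0,0.001],[0,0,0.001],[0,0,0.001],[0,0,0.001]], roll=[0,0,0,0,0,0,0,0], jaw=[0,0,0,0,0,0,0,0])

```text
time: 10.15
ee_pos: [0.4746, -0.0515, 0.1665]
ee_rot: [1.0, -0.007, -0.001, -0.0]
ft_force: [-5.3, 0.0, 7.1]
finger_gap: 0.004
```

Request:
carry_out(linear=[[-0.0003,0,0.0007],[-0.0003,0,0.0007],[-0.0003,0,0.0007],[-0.0003,0,0.0007],[0,0,0.0007],[0,0,0.0007],[0,0,0.0005],[0,0,0.0005]], roll=[0,0,0,0,0,0,0,0], jaw=[0,0,0,0,0,0,0,0])

```text
time: 11.15
ee_pos: [0.4744, -0.0516, 0.1615]
ee_rot: [1.0, -0.007, -0.0, -0.0]
ft_force: [-2.1, 0.2, 3.0]
finger_gap: 0.005
```

Request:
carry_out(linear=[[0,0,0.0004],[0,0,0.0004],[0,0,0.0004],[0,0,0.0004],[0,0,0.0004],[0,0,0.0004],[0,0,0],[0,0,0]], roll=[0,0,0,0,0,0,0,0], jaw=[0,0,0,0,0,0,0,0])

```text
time: 12.15
ee_pos: [0.4741, -0.0516, 0.1597]
ee_rot: [1.0, -0.007, -0.001, -0.0]
ft_force: [-10.4, 0.8, 19.0]
finger_gap: 0.004
```

Request:
carry_out(linear=[[0,0,-0.005],[0,0,-0.015],[0,0,-0.02],[0.025,0.006,-0.02],[0.025,0.006,-0.02],[0.025,0.006,-0.02],[0.025,0.006,0],[0.025,0.006,0]], roll=[0,0,0,0,0,0,0,0], jaw=[0,0,0,1,1,1,1,1])

```text
time: 13.15
ee_pos: [0.6001, -0.0834, 0.2605]
ee_rot: [1.0, -0.007, 0.001, 0.0]
ft_force: [-0.2, 0.2, 0.4]
finger_gap: 0.519
```

```bash
python3 - <<'E'
from station import telemetry, optics
from h import *
s=telemetry.sense();print(s["time"],s["ee_pos"],s["ft_force"],s["finger_gap"])
fs={n:optics.grab_frame(n) for n in("wrist","scene","top")}
for n in fs: np.savez(n+"2.npz",**fs[n]);print(n,green(fs[n]["color"]))
w=cv2.resize(fs["wrist"]["color"][100:300,200:600],(800,400),interpolation=cv2.INTER_CUBIC)
sc=cv2.resize(fs["scene"]["color"][180:330,175:400],(300,200),interpolation=cv2.INTER_CUBIC)
tp=cv2.resize(fs["top"]["color"][145:265,260:440],(300,200),interpolation=cv2.INTER_CUBIC)
o=np.zeros((600,800,3),np.uint8);o[:400]=w;o[400:,:300]=sc;o[400:,300:600]=tp
cv2.imwrite("pics/m2.png",o[...,::-1])
E
```

```text
13.15 [ 0.60013995 -0.08343912  0.26045409] [-0.24948661  0.20857504  0.39628885] 0.5187980020779303
wrist [([281, 181, 64, 26, 1535], [312.19, 192.76])]
scene [([505, 168, 5, 3, 10], [507.1, 168.9]), ([300, 198, 14, 17, 97], [306.52, 206.0])]
top [([167, 144, 3, 3, 9], [168.0, 145.0]), ([376, 249, 5, 5, 21], [378.0, 251.0])]
```

View pics/m2.png

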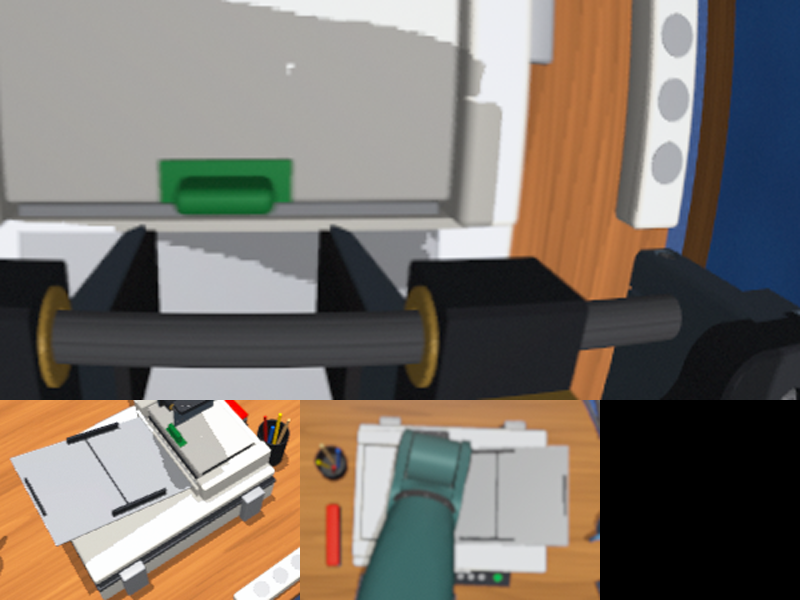

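The crop shows the lid closed flat. The green block spans crop columns 175–272 and rows 175–213, standing on a thin, wider green plate whose far edge is at row 158. The open fingers are just in front of it.

```bash
python3 - <<'E'
from h import *
f=load("wrist2.npz");s=load("scene2.npz")
print((-f["R"].T@f["t"]).round(3))
P=lambda u,v,z:onz(f,200+u/2,100+v/2,z,True).round(4)
print("plate far edge",P(160,158,.161),P(291,158,.161),"plate -y",P(160,204,.161),P(291,204,.161))
print("block top L/R",P(175,180,.189),P(272,180,.189),"near",P(224,213,.189),P(224,213,.175))
r1=ray(f,312.19,192.76,True);r2=ray(s,306.52,206.0);print(tri(r1,r2))
print("gap",P(224,206,.161),"cover x",P(5,190,.161),P(455,190,.161))
E
```

```text
[ 0.601 -0.012  0.431]
plate far edge [ 0.5668 -0.0666  0.161 ] [ 0.6253 -0.0674  0.161 ] plate -y [ 0.5659 -0.088   0.161 ] [ 0.6255 -0.0888  0.161 ]
block top L/R [ 0.5762 -0.0702  0.189 ] [ 0.6152 -0.0707  0.189 ] near [ 0.5957 -0.0843  0.189 ] [ 0.5954 -0.0884  0.175 ]
(array([ 0.59564962, -0.0777752 ,  0.16851233]), [np.float64(9.097121120476538e-05), np.float64(9.097121120455095e-05)])
gap [ 0.5951 -0.0893  0.161 ] cover x [ 0.4915 -0.0804  0.161 ] [ 0.7036 -0.0831  0.161 ]
```

Request:
carry_out(linear=[[-0.004,-0.0085,0],[0,0,0],[0,0,0.015],[0,0,0.02],[0,0,0.02],[0,0,0.015],[0,0,0.012],[0,0,0.0085]], roll=[0,0,0,0,0,0,0,0], jaw=[1,1,1,1,1,1,1,1])

```text
time: 14.3
ee_pos: [0.5951, -0.0747, 0.1678]
ee_rot: [1.0, -0.007, -0.0, -0.0]
ft_force: [0.6, -0.9, 0.6]
finger_gap: 0.998
```

Request:
carry_out(linear=[[0,0,0],[0,0,0],[0,0,0],[0,0,0],[0,0,0],[0,0,0],[0,0,0],[0,0,0]], roll=[0,0,0,0,0,0,0,0], jaw=[0,0,0,0,0,0,0,0], force=10)

```text
time: 15.3
ee_pos: [0.5938, -0.0746, 0.1686]
ee_rot: [1.0, -0.007, -0.002, -0.0]
ft_force: [-10.5, -0.6, 8.2]
finger_gap: 0.46
```

Request:
carry_out(linear=[[-0.001,0,0],[-0.001,0,0],[-0.0005,0,-0.001],[0,0,-0.001],[0,0,-0.001],[0,0,-0.001],[0,0,-0.001],[0,0,-0.001]], roll=[0,0,0,0,0,0,0,0], jaw=[0,0,0,0,0,0,0,0])

```text
time: 16.3
ee_pos: [0.5936, -0.0739, 0.1748]
ee_rot: [1.0, -0.007, 0.001, -0.001]
ft_force: [6.7, 8.5, -3.7]
finger_gap: 0.458
```

Request:
carry_out(linear=[[0.001,-0.0016,-0.0042],[0,-0.0012,-0.0042],[0,-0.0013,-0.0042],[0,-0.0015,-0.0042],[0,-0.0016,-0.0042],[0,-0.0017,-0.0042],[0,-0.0018,-0.0042],[0,-0.0019,-0.0042]], roll=[0,0,0,0,0,0,0,0], jaw=[0,0,0,0,0,0,0,0])

```text
time: 17.3
ee_pos: [0.5937, -0.0618, 0.2084]
ee_rot: [1.0, -0.007, -0.0, -0.0]
ft_force: [0.3, 1.8, -2.6]
finger_gap: 0.459
```

Request:
carry_out(linear=[[0,-0.0019,-0.0039],[0,-0.0021,-0.0038],[0,-0.0022,-0.0037],[0,-0.0023,-0.0037],[0,-0.0025,-0.0036],[0,-0.0026,-0.0035],[0,-0.0027,-0.0034],[0,-0.0028,-0.0033]], roll=[0,0,0,0,0,0,0,0], jaw=[0,0,0,0,0,0,0,0])

```text
time: 18.3
ee_pos: [0.5939, -0.0428, 0.2373]
ee_rot: [1.0, -0.007, -0.0, 0.0]
ft_force: [-2.5, -0.6, -1.7]
finger_gap: 0.455
```

Request:
carry_out(linear=[[0,-0.0028,-0.003],[0,-0.0029,-0.003],[0,-0.0029,-0.0029],[0,-0.003,-0.0028],[0,-0.003,-0.0027],[0,-0.0031,-0.0026],[0,-0.0031,-0.0025],[0,-0.0032,-0.0025]], roll=[0,0,0,0,0,0,0,0], jaw=[0,0,0,0,0,0,0,0])

```text
time: 19.3
ee_pos: [0.5942, -0.0187, 0.2592]
ee_rot: [1.0, -0.007, -0.0, -0.0]
ft_force: [-4.7, -0.8, -1.3]
finger_gap: 0.459
```

```bash
python3 - <<'E'
from station import telemetry, optics
from h import *
s=telemetry.sense();print(s["time"],s["ee_pos"],s["ft_force"],s["finger_gap"])
fs={n:optics.grab_frame(n) for n in("wrist","scene","top")}
for n in fs: np.savez(n+"3.npz",**fs[n])
rs=lambda a,w,h:cv2.resize(a,(w,h),interpolation=cv2.INTER_CUBIC)
o=np.zeros((600,800,3),np.uint8)
o[:350,:525]=rs(fs["scene"]["color"][180:330,175:400],525,350)
o[350:,:400]=rs(fs["wrist"]["color"],400,250);o[350:,400:]=rs(fs["top"]["color"],400,250)
cv2.imwrite("pics/m3.png",o[...,::-1])
E
```

```text
19.3 [ 0.59417382 -0.01865954  0.25915995] [-4.70489177 -0.82108327 -1.29004897] 0.4590799197844411
```

View pics/m3.png

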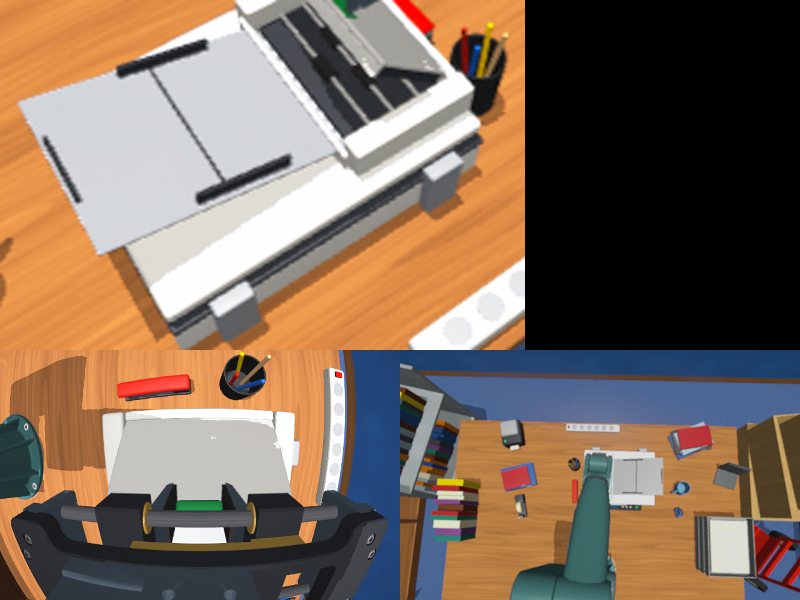

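The picture shows the cover raised with the rollers exposed, the lid flat and the grip between the pads. The desk items look unmoved. The cover's rear free corner is at scene-crop (373,77). I'll check the angle, the lid and the other objects numerically.

```bash
python3 - <<'E'
from h import *
s0,s2,s3=[load(f"scene{i}.npz") for i in(0,2,3)];t0,t2,t3=[load(f"top{i}.npz") for i in(0,2,3)]
o,d=ray(s3,175+373/2.333,180+77/2.333);p=o+d*(.7036-o[0])/d[0];print("corner",p,"angle",np.degrees(np.arctan2(p[2]-.158,.059-p[1])))
D=lambda a,b,r:float(np.abs(a["color"][r].astype(int)-b["color"][r]).mean())
print("tray diff scene2/3",D(s2,s3,np.s_[195:300,185:300]),"top",D(t2,t3,np.s_[150:240,365:425]))
# tray outer corners: scene crop (100,253),(20,102); find in top
g=t3["color"][145:265,260:440]
for n,X in(("tray ~.21 expected, scene corner A",(175+98/2.333,180+253/2.333)),("B",(175+18/2.333,180+102/2.333))):
    q=onz(s3,*X,.21);print(n,q,"-> top px",proj(t3,q))
def cen(f,lo,hi,r):
    h=cv2.cvtColor(f["color"][r],cv2.COLOR_RGB2HSV);m=cv2.inRange(h,lo,hi);ys,xs=np.nonzero(m);return len(xs),xs.mean().round(2),ys.mean().round(2)
for n,lo,hi,r in(("stapler",(0,170,90),(8,255,255),np.s_[195:260,265:290]),("books",(0,150,60),(8,255,255),np.s_[170:235,155:225]),("mug",(95,80,40),(120,255,255),np.s_[200:240,425:475]),("stamp",(100,100,30),(125,255,255),np.s_[245:275,432:460]),("cup",(0,0,0),(180,255,60),np.s_[165:200,262:290]),("tape",(0,0,0),(180,255,60),np.s_[228:272,175:210])):
    print(n,cen(t0,lo,hi,r),cen(t3,lo,hi,r))
cv2.imwrite("pics/m4.png",cv2.resize(g,(800,533),interpolation=cv2.INTER_CUBIC)[...,::-1])
E
```

```text
corner [ 0.7036     -0.05770419  0.24766637] angle 37.53585697134481
tray diff scene2/3 4.549454796411318 top 0.7491358024691358
tray ~.21 expected, scene corner A [ 0.70131125 -0.3964458   0.21      ] -> top px [419.70279021 172.6058925 ]
B [ 0.48471208 -0.39392117  0.21      ] -> top px [419.47639863 231.09659892]
stapler (293, np.float64(14.46), np.float64(30.57)) (294, np.float64(14.47), np.float64(30.63))
books (55, np.float64(17.51), np.float64(38.53)) (69, np.float64(21.04), np.float64(38.03))
mug (379, np.float64(25.53), np.float64(20.96)) (378, np.float64(25.54), np.float64(20.92))
stamp (82, np.float64(12.32), np.float64(14.29)) (82, np.float64(12.48), np.float64(14.24))
cup (58, np.float64(16.76), np.float64(18.19)) (70, np.float64(16.56), np.float64(18.34))
tape (33, np.float64(22.67), np.float64(13.58)) (37, np.float64(22.59), np.float64(13.14))
```

View pics/m4.png

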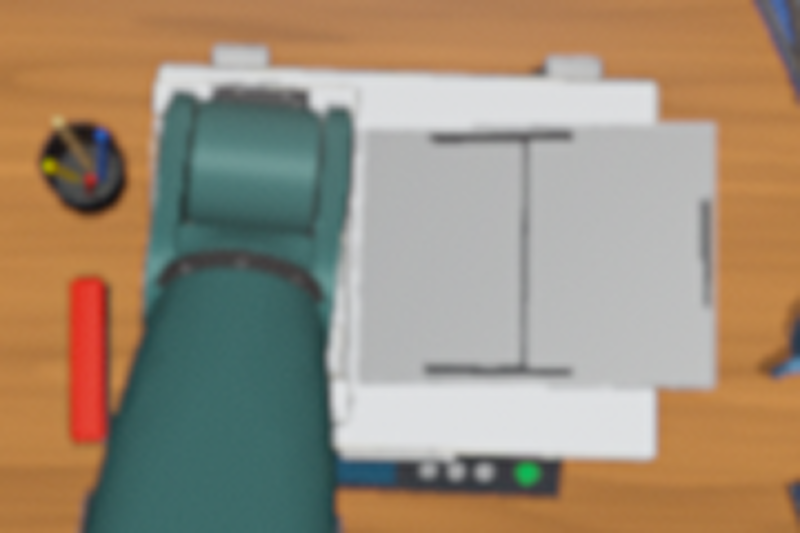

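The top view shows tray corners at crop (718,122) and (717,387), matching the predicted shut height of about 0.21. My corner pick gives 37°, while the arc travelled gives 45°, so I'll look closer.

```bash
python3 - <<'E'
from h import *
s=load("scene3.npz");c=s["color"][170:240,300:380].copy()
o=cv2.resize(c,(640,560),interpolation=cv2.INTER_CUBIC)
for th,col in((37,(255,0,0)),(45,(0,255,255))):   # line: expected underside-plane free edge (145 mm from hinge, hinge height)
    t=np.radians(th)
    for r,z0 in((.145,.155),):
        P=[proj(s,[x,.059-r*np.cos(t)+.006*np.sin(t),z0+r*np.sin(t)+.006*np.cos(t)]) for x in(.65,.7036)]
        q=[tuple(((p-[300,170])*8).astype(int).tolist()) for p in P];cv2.line(o,q[0],q[1],col,1);print(th,q)
cv2.imwrite("pics/z.png",o[...,::-1])
E
```

```text
37 [(196, 228), (290, 338)]
45 [(231, 182), (327, 292)]
```

View pics/z.png

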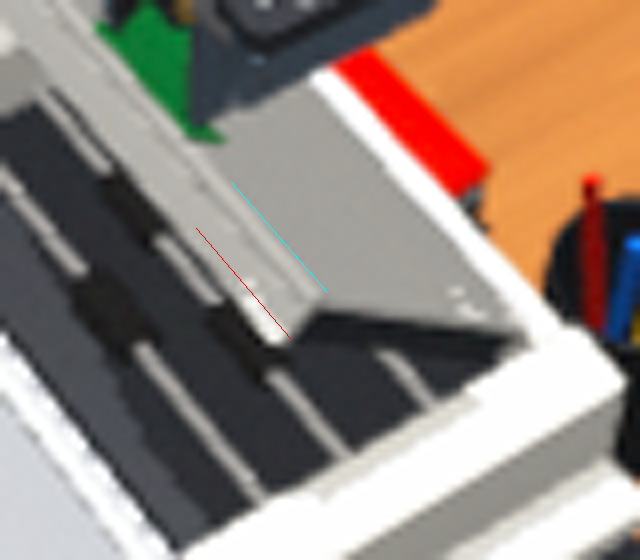

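The cover's upper free edge ends at (320,295), on the 45° line. My earlier pick was the underside of its thick rim, which explains the 37°.

```bash
python3 - <<'E'
from station import telemetry, bot
s=telemetry.sense();print(s["time"],s["ee_pos"],s["ft_force"],s["finger_gap"]);print(bot.job_done())
E
```

```text
19.45 [ 0.59423153 -0.01862066  0.25925781] [-5.41940498 -0.06989665  0.63035396] 0.4594819285039291
the job is handed in; nothing more can be done
None
```

The lid is pressed shut, and the arm is holding the feeder cover up at about 45° with a 10 N pinch on the green grip. I handed the job in at 19.5 s.

**Lid:** I pressed it down slowly with closed fingers. Resistance rose to about 7 N at the catch, fell to 3 N past it, then reached 19 N when the lid bottomed out at 160 mm. After the cover was lifted, the tray corners in two camera views matched the shut height to about 2 pixels.

**Cover:** The distance the gripper travelled and the top of the cover's free edge in the scene picture both give about 45°. One earlier check read 37°, because I had picked the lower edge of the thick rim.

**Other items:** In the top view the stapler, mug and date stamp were unmoved, and so were the pencil cup and tape dispenser to within half a pixel. The colour check on the books gave about a 3 pixel shift, from a mask that caught only a small part of them. The arm never went near them, so I don't think they moved.

**Last reading:** There was a steady sideways force of about 5 N at the grip, from gripping slightly off-centre, and the grip was holding.

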